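# Switch the ball feeder to its other chute

### The job

The seesaw gate of the ball feeder is tipped towards one of the two blue trays. First press the raised end of the gate down with a fingertip so that it rocks fully over to its other stop, then push the two orange balls along the feed rail and over its end, so that both run down the gate into the tray on the newly chosen side. Only press and push: do not lift or carry the balls, and leave the jar, the mug and the wrench where they are.

Things in the scene. Friction and masses are not known exactly. Their poses are not given: they have to be found in the camera images.
- feeder: The fixed ball feeder. Origin on the table under the middle of the gate; x points along the feed rail towards the gate (away from the robot), y to the left, z up. T-shaped plywood base 12 mm thick: x -50 to 50, y -200 to 200 mm, with an 80 mm wide foot to x -160 under the rail. Beyond the gate's ends (y beyond 135 mm either side) lie short fixed chutes, 68 mm wide, tops below z 90 mm, then the blue trays.
- rail_end (a point): Gate end of the aluminium feed rail: middle of the floor's end edge, at feeder (-33, 0, 130) mm. The rail runs from here 108 mm towards -x; its floor falls 1 mm per 20 mm away from the gate. Side walls 10 mm above the floor, 44 mm apart inside; rear stop 6 mm above the floor. A ball whose centre has passed this edge drops 25 mm into the gate's trough.
- gate (a joint): Tilt of the seesaw gate, stops at +0.25 and -0.25 rad. Positive: left (+y) end raised, balls roll into the right tray; negative: the reverse. Top-heavy: it rests at either stop and once past level it falls to the other stop by itself; 1 to 2 N on the raised pad moves it. (At the very start it may still be falling to its stop.)
- gate_pivot (a point): Middle of the gate's pivot, 85 mm above the table; pivot axis along the feeder's x. The gate is a steel trough 260 mm long in y, 56 mm wide inside, floor 20 mm above the pivot when level; far (+x) wall 34 mm, near wall 10 mm above that floor. A dark weight block (18 by 70 by 26 mm) sits at the middle of the far wall, up to 66 mm above the pivot.
- pad_left (a point): Centre of the top face of the yellow press pad at the gate's left (+y) end, outside the trough's far (+x) wall: 42 mm (x) by 40 mm (y), 6 mm thick. With the gate level it lies 53 mm (x), 105 mm (y), 22 mm (z) from the pivot; it moves with the gate, from z about 132 mm (raised) to 80 mm (down).
- pad_right (a point): The same for the press pad at the gate's right (-y) end, 105 mm to the right.
- ball_a_center (a point): Centre of the front (nearer the gate) orange plastic ball, 40 mm in diameter, about 45 g. Waits on the feed rail, touching ball_b.
- ball_b_center (a point): Centre of the rear orange ball, 40 mm in diameter, about 45 g, resting against the rail's rear stop. Pushing it towards the gate pushes ball_a ahead of it. The rail climbs, so a ball let go before its centre has passed the rail's end rolls back.
- tray_left (a point): Middle of the floor of the left (+y) blue tray, inside 112 mm (x) by 125 mm (y); walls 60 mm high, 42 mm on the gate's side, 85 mm on the outside.
- tray_right (a point): The same for the right (-y) blue tray.
- jar: Closed glass jar, 56 mm in diameter, 80 mm high, standing by the feeder; origin at the centre of its underside. To be left alone.
- mug: White mug, 76 mm in diameter, 85 mm high, standing by the feeder; origin at the centre of its underside. To be left alone.
- wrench: Steel wrench, 160 mm long, lying flat beyond the feeder; to be left alone.
Things that resemble listed ones, but are neither listed nor needed, are in the scene too. Leave any grey look-alike of the part that bears ball_a_center alone. Leave any white look-alike of the part that bears ball_b_center alone.

How it is judged (in metres and radians):
On the way:
1. the gate has been rocked over to its other stop while both balls still wait on the rail (distance of pad_left from where it was at the start of the episode above 0.028 m and (value of joint gate above 0.2 rad or value of joint gate below -0.2 rad) and z of each of ball_a_center, ball_b_center in the frame of feeder above 0.13 m and x of each of ball_a_center, ball_b_center in the frame of feeder below -0.035 m), for 0.2 s.
At the end, for the whole second after the job is handed in: The gate rests at the stop opposite to its start (beyond 0.2 rad) and both balls lie inside the tray at its lowered end (below the tray's rim) (distance of pad_left from where it was at the start of the episode above 0.028 m and ((value of joint gate above 0.2 rad and z of each of ball_a_center, ball_b_center in the frame of feeder below 0.06 m and x of ball_a_center in the frame of feeder between -0.06 and 0.06 m and y of ball_a_center in the frame of feeder between -0.335 and -0.2 m and x of ball_b_center in the frame of feeder between -0.06 and 0.06 m and y of ball_b_center in the frame of feeder between -0.335 and -0.2 m) or (value of joint gate below -0.2 rad and z of each of ball_a_center, ball_b_center in the frame of feeder below 0.06 m and x of ball_a_center in the frame of feeder between -0.06 and 0.06 m and y of ball_a_center in the frame of feeder between 0.2 and 0.335 m and x of ball_b_center in the frame of feeder between -0.06 and 0.06 m and y of ball_b_center in the frame of feeder between 0.2 and 0.335 m))); the robot touches nothing.
It fails at once if a ball is lifted about 2 cm off the rail, or carried out sideways above it (height (world z) of any of ball_a_center, ball_b_center above 0.167 m or (z of ball_a_center in the frame of feeder above 0.137 m and (y of ball_a_center in the frame of feeder above 0.035 m or y of ball_a_center in the frame of feeder below -0.035 m)) or (z of ball_b_center in the frame of feeder above 0.137 m and (y of ball_b_center in the frame of feeder above 0.035 m or y of ball_b_center in the frame of feeder below -0.035 m))).
It fails at once if the jar, mug or wrench is moved by more than 25 mm or tipped (distance of any of jar, mug, wrench from where it was at the start of the episode above 0.025 m or angle between any of jar, mug's own z axis and vertical above 0.4 rad).
It also fails if it takes over 43 s, if anything falls off the work surface, if the arm or the gripper's body presses on something with over 40 N, if the wrist force passes 120 N, or if a joint passes its speed limit or range.

### The arm

A 6-joint arm with a two-finger parallel gripper is mounted at the origin on the work surface. World frame = base frame: x ahead of the robot, y to its left, z up, the work surface at z = 0. Lengths are in mm, angles in degrees, forces in N, time in s.
With the tool pointing down it reaches from about 300 to 850 mm from the base axis. Payload 4.2 kg.
Tool frame: the origin (TCP) lies between the finger pads; the fingertips stand ahead of it and the grasp point (between the pads) lies 8 mm behind it (env.tip_reach is the x of the fingertips in the tool frame, in mm); x points along the fingers, y is the direction in which the jaws open and shut, and the axes are right-handed (so a half turn about x gives the same grasp; the last joint's range is limited). The gripper opens to 91 mm and grips with 3 to 60 N. Pads are 32 mm wide; open, the fingers measure 118 mm over their backs; the gripper's body (76 mm by 178 mm) begins 60 mm behind the grasp point.
Start: joints at [75.057, 18.312, 89.639, -0, 72.044, -1.146], TCP at [137.127, 558.425, 224.976] pointing down, gripper open.
Joint ranges: [-177.97, 177.97], [-48.28, 115.42], [12.27, 149.76], [-77.06, 257.06], [2.81, 150.46], [-146.56, 146.56]. Speed limits (degrees/s): [147.25, 147.25, 180, 180, 180, 180].

### API

Orientations are given as [roll, pitch, yaw] about the fixed x, y, z axes, in that order (R = Rz(yaw) Ry(pitch) Rx(roll)).
In Python, from workcell import env, cams gives the robot as it stands.
- The arm moves only by the tool arm_command, never from a script. Its argument "deltas" is a list of rows, each a list of 3 entries, a list of its own where there are three numbers: the opening, from 0 (shut) to 1 (fully open), then the shift along the world's x, y, z in mm, then the turn about the world's z in rad. A call has 1 to 20 rows; each row is the pose to reach, as a shift and turn from the pose commanded when the call began; what a row does not reach only later rows make up. A row lasts 1/10 s, in which the tool goes at most 50 mm and 8.59 degrees, less where a joint would pass 70% of its speed; a pose out of reach is approached as far as the arm can. A call with a gripper value outside its range is refused whole. The fingers move at their own pace and stop on an object; "grip_force" is the grip in N (left out, the last holds). Time passes only in rows, so rows that repeat a pose let the fingers close. It gives the time, the measured TCP pose, the force and the opening at its end, in the units of the state.
- env.state(): the state, without advancing time (a new reading comes with each control period).
- cams.grab_frame(name): name is "scene" or "top" or "wrist"; returns a dict with "img" (420x560x3 uint8, red, green, blue), "K" (3x3 intrinsics, pixels), "rvec" (rotation vector, rad) and "tvec" (3), from world to camera coordinates, as OpenCV has them. Camera axes: x right, y down, z forward; pixel columns grow to the right and rows downward; lengths in mm; the calibration is good to about 2 mm. A picture is of the moment at which its call begins. There is no depth.
- env.job_done(): hands the job in, once; it reports no verdict.
Trained networks look in a picture, given as the dict that the camera call returned (one of the last four; its "shot" number tells which), for a name from the list of things; names that differ only in an ending like _2 or _b are one class to them, and where a whole thing is asked for, a point or a joint stands for the part that bears it (a point fixed in the world has none). Each returns a list of dicts, best first, with "conf" (0 to 1); they miss things now and then, are a little off and sometimes report something else, mostly with a low value. They report only what shows in the picture. A call takes as long as a camera call. They do not tell look-alikes from the thing itself.
- cams.silhouettes(picture, name): "region" (420x560 bool, what is visible of it) and "centre" ([column, row] in pixels, amid what is visible of it).
The state is a dict: "time_s": time; "qpos": joint angles; "qvel": joint speeds; "effort": joint torques, N m; "ee_pos": TCP position; "ee_rot": TCP orientation; "force": force on the tool from outside, world axes, zero at the start; "torque": the same for the moment, N m; "gripper_width": finger opening in mm.
Only numpy, scipy, OpenCV 4.12 (cv2) and the standard library are available. Lean on these libraries where they do the work, as an engineer would, in place of code of your own. Each camera call takes 0.05 s, during which the arm holds its last target.

## Working session

There is one attempt and no reset: what is moved stays moved. The work goes in short steps, Python scripts to look and compute and a tool call to move; the robot and the scene stay as the last step left them, time stands still between calls to the robot, and variables do not carry over. Pictures are saved under pics/ and viewed, and the job is handed in when it is done.

Besides the shell and the picture viewer there is one more tool, called by a JSON object that holds its "fn" and its "kwargs". arm_command: Moves the arm, as the interface text tells. Its arguments: {"type":"object","properties":{"deltas":{"type":"array","items":{"type":"array"}},"grip_force":{"type":"number"}},"required":["deltas"]}

```bash
ls; mkdir -p pics; cat > h.py <<'E'
import numpy as np, cv2
from workcell import env, cams
def save(f,n): cv2.imwrite('pics/'+n,cv2.cvtColor(f['img'],cv2.COLOR_RGB2BGR))
def proj(f,P): 
    return cv2.projectPoints(np.float64(P).reshape(-1,1,3),np.float64(f['rvec']),np.float64(f['tvec']),np.float64(f['K']),None)[0].reshape(-1,2)
def ray(f,uv):
    R=cv2.Rodrigues(np.float64(f['rvec']))[0]; t=np.float64(f['tvec']).reshape(3)
    d=R.T@np.linalg.inv(f['K'])@np.array([uv[0],uv[1],1.]); return -R.T@t,d/np.linalg.norm(d)
def atz(f,uv,z):
    o,d=ray(f,uv); return o+d*(z-o[2])/d[2]
E
python3 - <<'E'
from h import *
import pickle
print(env.state()); print(env.tip_reach)
F={}
for n in ("scene","top"):
    f=cams.grab_frame(n); save(f,n+'0.png'); F[n]=f
    print(n,'cam pos',ray(f,(280,210))[0])
    for k in ("ball_a_center","pad_left","gate","tray_left","jar","mug","wrench"):
        for r in cams.silhouettes(f,k): print(n,k,round(r['conf'],2),np.round(r['centre'],1),r['region'].sum())
pickle.dump(F,open('F0.pkl','wb'))
E
```

```text
pics
{'time_s': 0.0, 'qpos': array([ 7.50569698e+01,  1.83483523e+01,  8.97053951e+01,  4.88567250e-04,
        7.20429680e+01, -1.14511850e+00]), 'qvel': array([ 0.08573586, -0.04355129,  0.0017072 ,  0.01905042,  0.12804549,
        0.03486528]), 'effort': array([ 6.91601745e-04, -4.12472177e+01, -2.31967521e+01,  7.29077635e-02,
        4.57148720e-02, -1.41799742e-04]), 'ee_pos': array([137.00197474, 557.94777979, 224.16007678]), 'ee_rot': array([ -91.42030181,   89.90328351, -105.21836457]), 'force': array([-0.00558605, -0.41400375, -0.17377058]), 'torque': array([-0.0078188 ,  0.00556772,  0.01573195]), 'gripper_width': 91.32623520197478}
11.0
scene cam pos [ 999.65924242  377.7295035  1059.66396627]
scene ball_a_center 0.73 [269.2 221.1] 12413
scene ball_a_center 0.68 [328.2 189.7] 170
scene ball_a_center 0.61 [279.5 177.7] 191
scene ball_a_center 0.52 [349.9 215. ] 158
scene pad_left 0.69 [252.7 207.7] 2663
scene gate 0.95 [251.  206.5] 2602
scene gate 0.32 [270.1 219.8] 12389
scene tray_left 0.76 [267.8 217.6] 12443
scene tray_left 0.41 [290.1 168.6] 182
scene jar 0.9 [262.5 156.6] 506
scene mug 0.87 [320.7 222.8] 1187
scene wrench 0.88 [200.4 252.6] 420
scene wrench 0.54 [267.7 216.5] 12709
top cam pos [ 445.28956971   35.38884371 1085.36656003]
top ball_a_center 0.69 [272.1 322.4] 275
top ball_a_center 0.63 [224.2 309.5] 262
top ball_a_center 0.55 [306.  255.7] 348
top pad_left 0.82 [312.3 205.6] 5367
top gate 0.85 [314.9 207.6] 5202
top tray_left 0.58 [312.2 218. ] 18956
top tray_left 0.33 [304.6 276. ] 339
top jar 0.63 [364.1 299.1] 678
top jar 0.34 [313.2 206.6] 5174
top mug 0.95 [240.  261.9] 1236
top wrench 0.73 [328.2 151.9] 496
```

View pics/scene0.png

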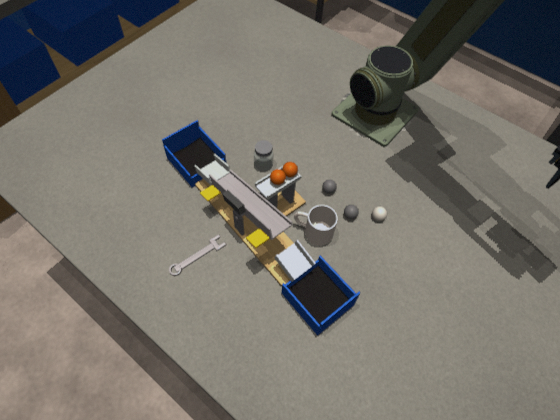

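View pics/top0.png

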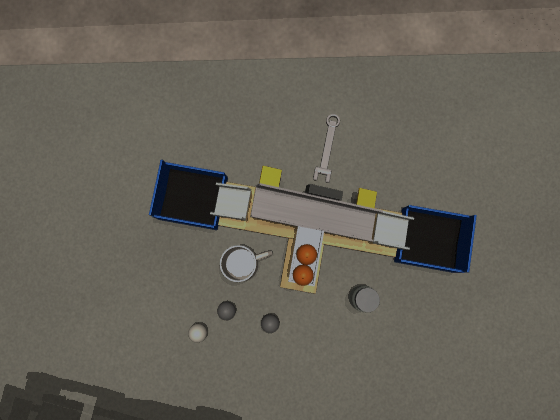

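```bash
cat > fit.py <<'E'
from h import *
import pickle
from scipy.optimize import least_squares
def masks(f):
    hsv=cv2.cvtColor(f['img'],cv2.COLOR_RGB2HSV); out={}
    for n,lo,hi,mn in (('orange',(3,180,90),(14,255,255),30),('yellow',(24,200,90),(34,255,255),40)):
        m=cv2.inRange(hsv,lo,hi); k,l,s,c=cv2.connectedComponentsWithStats(m)
        out[n]=[(c[i].round(1),s[i][4]) for i in range(1,k) if s[i][4]>mn]
    return out
F=pickle.load(open('F0.pkl','rb'))
for n in F: print(n,masks(F[n]))
f=F['top']; cv2.imwrite('pics/z_top.png',cv2.cvtColor(cv2.resize(f['img'][150:310,140:400+80],None,fx=2.3,fy=2.3,interpolation=cv2.INTER_CUBIC),cv2.COLOR_RGB2BGR))
f=F['scene']; cv2.imwrite('pics/z_sc.png',cv2.cvtColor(cv2.resize(f['img'][120:330,150:370],None,fx=2.8,fy=2.8,interpolation=cv2.INTER_CUBIC),cv2.COLOR_RGB2BGR))
E
python3 fit.py
```

```text
scene {'orange': [(array([283.5, 172.3]), np.int32(306))], 'yellow': [(array([209.9, 192.5]), np.int32(149)), (array([257.5, 237.6]), np.int32(221))]}
top {'orange': [(array([306.8, 254. ]), np.int32(277)), (array([303., 275.]), np.int32(282))], 'yellow': []}
```

View pics/z_top.png

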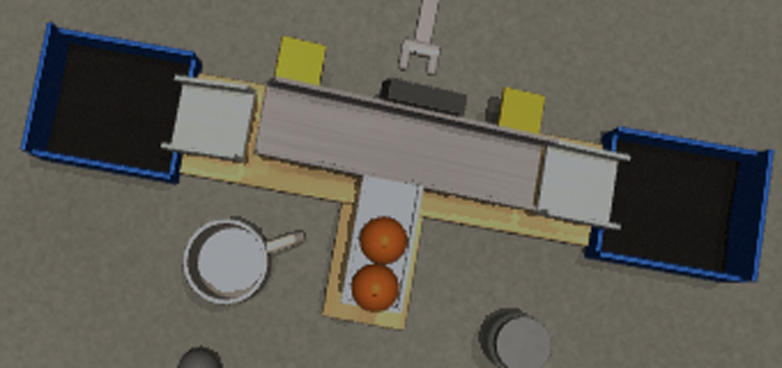

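View pics/z_sc.png

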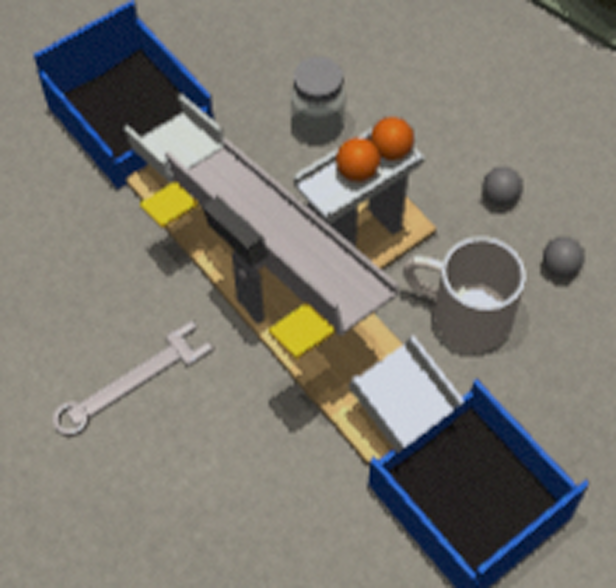

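```bash
cat > fit2.py <<'E'
from h import *
import pickle
from scipy.optimize import least_squares
F=pickle.load(open('F0.pkl','rb'))
def yel(f):
    h=cv2.cvtColor(f['img'],cv2.COLOR_RGB2HSV); m=cv2.inRange(h,(26,190,60),(34,255,255)); k,l,s,c=cv2.connectedComponentsWithStats(m)
    return [(c[i].round(1),s[i][4]) for i in range(1,k) if s[i][4]>100]
for n in F: print(n,yel(F[n]))
def gp(v,th): # gate local (rel pivot) -> feeder; th>0 raises +y
    c,s=np.cos(th),np.sin(th); x,y,z=v; return [x,y*c-z*s,85+y*s+z*c]
def W(p,P):
    c,s=np.cos(p[2]),np.sin(p[2]); P=np.atleast_2d(np.float64(P)); return np.c_[p[0]+c*P[:,0]-s*P[:,1],p[1]+s*P[:,0]+c*P[:,1],P[:,2]]
if __name__=='__main__':
    yt=sorted(yel(F['top']),key=lambda a:a[0][0]); ys=sorted(yel(F['scene']),key=lambda a:-a[0][0])
    # top crop (scale 2.3, offset 140,150), scene crop (2.8, 150,120)
    T=lambda u,v:np.array([140+u/2.3,150+v/2.3]); S=lambda u,v:np.array([150+u/2.8,120+v/2.8])
    def res(p,th,full=False):
        pads=[gp((53,105,22),th),gp((53,-105,22),th)]
        bx=p[3]; b=[[bx+40,0,150-(-33-bx-40)/20],[bx,0,150-(-33-bx)/20]]
        foot=[[-160,40,12],[-160,-40,12]]
        top=np.r_[[yt[0][0],yt[1][0],(306.8,254),(303,275),T(322,315),T(405,328)]]
        sc=np.r_[[ys[0][0],ys[1][0],S(357,160),S(393,138)]]
        r=np.r_[proj(F['top'],W(p,pads+b+foot))-top, proj(F['scene'],W(p,pads+b))-sc]
        return r if full else r.ravel()
    for th in (.25,-.25):
        o=least_squares(res,[550,0,-.15,-119],args=(th,),loss='soft_l1'); print(th,o.x.round(3),np.rad2deg(o.x[2]),o.cost); 
        print(res(o.x,th,True).round(1).tolist())
        if th>0:
            np.save('pose.npy',o.x)
            for n,P in dict(padL=gp((53,105,22),th),padR=gp((53,-105,22),th),padLdown=gp((53,105,22),-.25),a=[o.x[3]+40,0,148],b=[o.x[3],0,146],railend=[-33,0,130],wall=gp((30,105,54),th)).items(): print(n,W(o.x,P).round(1))
            p=o.x
            for n in F:
                im=cv2.cvtColor(F[n]['img'],cv2.COLOR_RGB2BGR); im=cv2.resize(im,None,fx=1.4,fy=1.4)
                L=[[[-50,200,12],[-50,40,12],[-160,40,12],[-160,-40,12],[-50,-40,12],[-50,-200,12],[50,-200,12],[50,200,12]],
                 [[-33,22,140],[-33,-22,140],[-141,-22,134.6],[-141,22,134.6]],
                 [gp((a,b,22),th) for a,b in((32,85),(74,85),(74,125),(32,125))],[gp((a,b,22),th) for a,b in((32,-85),(74,-85),(74,-125),(32,-125))],
                 [gp((28*a,130*b,20),th) for a,b in((-1,-1),(1,-1),(1,1),(-1,1))]]
                for q in L: cv2.polylines(im,[np.int32((proj(F[n],W(p,q))+.5)*1.4)],True,(0,0,255),1)
                cv2.imwrite(f'pics/ov_{n}.png',im[150:450,180:680] if n=='top' else im[150:480,180:560])
    for k,z in (('jar',80),('mug',85),('wrench',5)):
        for r in cams.silhouettes(F['top'],k)[:1]: print(k,atz(F['top'],r['centre'],z/2).round(0))
E
python3 fit2.py
```

```text
scene [(array([209.8, 192.3]), np.int32(153)), (array([257.2, 237.4]), np.int32(222))]
top []Traceback (most recent call last):
  File "fit2.py", line 26, in <module>
    o=least_squares(res,[550,0,-.15,-119],args=(th,),loss='soft_l1'); print(th,o.x.round(3),np.rad2deg(o.x[2]),o.cost);
    return func(*args, **kwargs)
    vector_fun = VectorFunction(
        fun_wrapped,
    ...<6 lines>...
        workers=workers
    )
    self._update_fun()
    ~~~~~~~~~~~~~~~~^^
    self.f = self.fun_wrapped(xp_copy(self.x))
             ~~~~~~~~~~~~~~~~^^^^^^^^^^^^^^^^^
    return np.atleast_1d(self.fun(x))
                         ~~~~~~~~^^^
    return self.f(x, *self.args, **self.kwargs)
           ~~~~~~^^^^^^^^^^^^^^^^^^^^^^^^^^^^^^
  File "fit2.py", line 21, in res
    top=np.r_[[yt[0][0],yt[1][0],(306.8,254),(303,275),T(322,315),T(405,328)]]
               ~~^^^
IndexError: list index out of range
```

```bash
python3 -c "
import cv2,pickle
f=pickle.load(open('F0.pkl','rb'))['top']; print(cv2.cvtColor(f['img'],cv2.COLOR_RGB2HSV)[177,268:274],cv2.cvtColor(f['img'],cv2.COLOR_RGB2HSV)[197,364:369])"
sed -i 's/(26,190,60)/(23,175,60)/' fit2.py; python3 fit2.py
```

```text
[[ 29 174 152]
 [ 29 176 151]
 [ 29 174 151]
 [ 29 174 152]
 [ 30 176 151]
 [ 29 176 151]] [[ 28 181 151]
 [ 28 179 151]
 [ 28 179 151]
 [ 28 181 151]
 [ 28 179 151]]
scene [(array([209.7, 192.5]), np.int32(179)), (array([257.2, 237.6]), np.int32(252))]
top [(array([274.2, 174.9]), np.int32(109)), (array([366.2, 197.3]), np.int32(276))]
0.25 [ 5.66225e+02 -3.11590e+01 -1.93000e-01 -1.28094e+02] -11.048365830653381 9.291028906002964
[[-4.7, 1.6], [-0.3, 0.1], [-0.7, 0.2], [-0.3, -0.1], [-0.5, -1.0], [-0.4, -0.4], [-0.8, -1.1], [-1.3, -0.7], [-0.6, -1.4], [-1.3, -1.1]]
padL [[636.7  53.2 132.3]]
padR [[ 597.7 -146.5   80.3]]
padLdown [[638.8  63.9  80.3]]
a [[479.8 -14.3 148. ]]
b [[440.5  -6.6 146. ]]
railend [[533.8 -24.8 130. ]]
wall [[612.6  49.8 163.3]]
-0.25 [ 5.63546e+02 -3.51850e+01 -2.29000e-01 -1.26407e+02] -13.121857782379207 36.651128908617714
[[-6.0, 5.2], [1.6, -1.7], [-0.0, 0.4], [-0.4, -0.1], [-1.1, -0.9], [-1.3, 1.0], [-0.1, 10.7], [-0.5, -12.0], [-0.9, -1.8], [-1.3, -1.1]]
jar [ 386. -140.   40.]
mug [471. 122.  42.]
wrench [717. -80.   2.]
```

```bash
sed -i 's/(23,175,60)/(24,155,60)/' fit2.py; python3 fit2.py
```

```text
scene [(array([209.5, 192.3]), np.int32(177)), (array([257. , 237.4]), np.int32(250))]
top [(array([270.4, 175.8]), np.int32(334)), (array([366.5, 197.6]), np.int32(294))]
0.25 [ 5.65872e+02 -3.11960e+01 -1.93000e-01 -1.27757e+02] -11.072329831147757 4.748082356620032
[[-0.8, 0.9], [-0.6, -0.0], [-0.7, 0.2], [-0.3, -0.1], [-0.5, -0.8], [-0.4, -0.2], [-0.5, -1.0], [-1.0, -0.6], [-0.6, -1.4], [-1.3, -1.1]]
padL [[636.4  53.1 132.3]]
padR [[ 597.3 -146.6   80.3]]
padLdown [[638.5  63.8  80.3]]
a [[479.7 -14.3 148. ]]
b [[440.5  -6.7 146. ]]
railend [[533.5 -24.9 130. ]]
wall [[612.3  49.8 163.3]]
-0.25 [ 5.63660e+02 -3.53820e+01 -2.30000e-01 -1.26568e+02] -13.192794780357904 32.02069236994254
[[-2.1, 4.2], [1.4, -2.0], [0.0, 0.4], [-0.4, -0.1], [-1.1, -1.0], [-1.3, 1.0], [-0.1, 10.8], [-0.4, -11.8], [-0.9, -1.8], [-1.3, -1.1]]
jar [ 386. -140.   40.]
mug [471. 122.  42.]
wrench [717. -80.   2.]
```

```bash
python3 -c "
import cv2,numpy as np
a=cv2.imread('pics/ov_top.png');b=cv2.imread('pics/ov_scene.png')
cv2.imwrite('pics/ov.png',np.vstack([cv2.resize(a,(500,300)),cv2.resize(b,(345,300)) if 0 else cv2.copyMakeBorder(cv2.resize(b,(345,300)),0,0,0,155,0)]))"
```

```text
(no output)
```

View pics/ov.png

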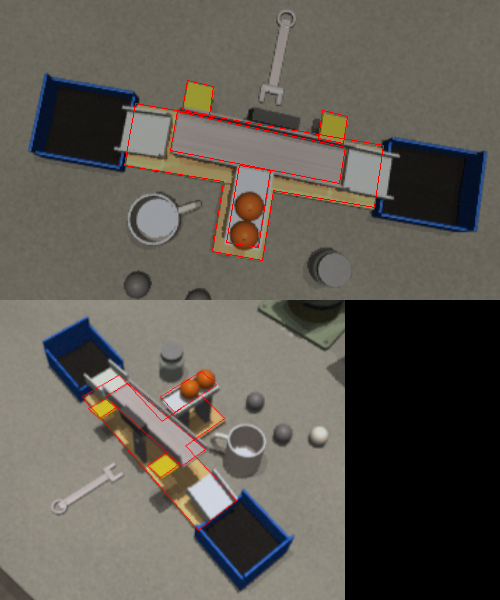

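```bash
python3 - <<'E'
from fit2 import *
from scipy.spatial.transform import Rotation as Rn
s=env.state(); R=Rn.from_euler('xyz',s['ee_rot'],degrees=True).as_matrix(); print(R.round(3)); p=np.load('pose.npy')
j=np.rad2deg(np.arctan2(R[1,1],R[0,1])); print('jaw deg',j,'want',90+np.rad2deg(p[2]))
print('press xy',W(p,gp((56,106,22),.25)), 'behind',W(p,[[-185,0,143]]),'end',W(p,[[-58,0,143],[-35,0,0]]), s['ee_pos'])
E
```

```text
scene [(array([209.5, 192.3]), np.int32(177)), (array([257. , 237.4]), np.int32(250))]
top [(array([270.4, 175.8]), np.int32(334)), (array([366.5, 197.6]), np.int32(294))]
[[ 0.     0.238  0.971]
 [ 0.     0.971 -0.238]
 [-1.     0.    -0.   ]]
jaw deg 76.20340255108938 want 78.92767016885225
press xy [[639.50878267  53.50042353 132.54089296]] behind [[384.31592705   4.33265016 143.        ]] end [[508.95188875 -20.0574513  143.        ]
 [531.52375584 -24.47455628   0.        ]] [137.11665752 558.42298832 224.99844453]
```

{"fn": "arm_command", "kwargs": {"deltas": [[0,[30,-30,0],0],[0,[62,-62,0],0],[0,[95,-95,0],0],[0,[128,-128,0],0],[0,[161,-161,0],0],[0,[195,-195,0],0],[0,[229,-229,0],0.048],[0,[263,-263,0],0.048],[0,[297,-297,0],0.048],[0,[331,-331,0],0.048],[0,[365,-365,0],0.048],[0,[399,-399,0],0.048],[0,[430,-431,0],0.048],[0,[460,-462,0],0.048],[0,[485,-487,0],0.048],[0,[503,-505,0],0.048],[0,[503,-505,0],0.048],[0,[503,-505,0],0.048]]}}

```text
time_s: 2.9
ee_pos: [639.9, 53.3, 224.5]
ee_rot: [164.8, 89.9, 153.7]
force: [-1.0, 0.3, -0.0]
gripper_width: 0.3
```

```bash
python3 - <<'E'
from h import *
f=cams.grab_frame('scene'); im=cv2.cvtColor(f['img'],cv2.COLOR_RGB2BGR); a=cv2.resize(im[100:310,150:400],None,fx=1.6,fy=1.6)
f=cams.grab_frame('wrist'); b=cv2.resize(cv2.cvtColor(f['img'],cv2.COLOR_RGB2BGR),(400,300)); 
c=np.zeros((340,800,3),np.uint8); c[:336,:400]=a; c[:300,400:]=b; cv2.imwrite('pics/p1.png',c)
E
```

```text
(no output)
```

View pics/p1.png

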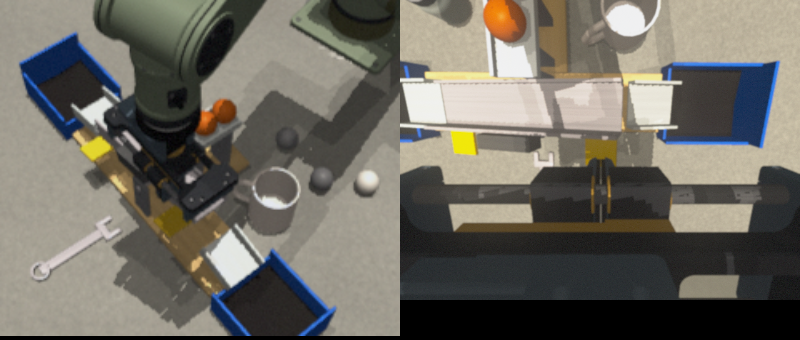

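{"fn": "arm_command", "kwargs": {"deltas": [[0,[0,0,-25],0],[0,[0,0,-50],0],[0,[0,0,-65],0],[0,[0,0,-75],0],[0,[0,0,-80],0],[0,[0,0,-85],0],[0,[0,1,-90],0],[0,[0,2,-95],0],[0,[0,3,-100],0],[0,[0,4,-105],0],[0,[0,5,-110],0],[0,[0,5,-115],0],[0,[0,6,-120],0],[0,[0,6,-122],0],[0,[0,6,-122],0],[0,[0,6,-122],0]]}}

```text
time_s: 4.6
ee_pos: [640.3, 59.4, 103.1]
ee_rot: [28.1, 90.0, 17.1]
force: [0.7, 0.4, -0.2]
gripper_width: 0.4
```

{"fn": "arm_command", "kwargs": {"deltas": [[0,[0,0,25],0],[0,[0,0,60],0],[0,[0,0,95],0],[0,[0,0,122],0],[0,[-25,-5,125],0],[0,[-60,-13,125],0],[0,[-100,-22,125],0],[0,[-140,-30,125],0],[0,[-180,-39,125],0],[0,[-215,-46,125],0],[0,[-245,-53,125],0],[0,[-256,-55,125],0],[0,[-256,-55,125],0],[0,[-256,-55,125],0]]}}

```text
time_s: 6.0
ee_pos: [385.6, 4.5, 228.5]
ee_rot: [16.3, 89.9, 5.3]
force: [0.5, -0.8, 0.5]
gripper_width: 0.2
```

```bash
python3 - <<'E'
from h import *
f=cams.grab_frame('scene'); im=cv2.cvtColor(f['img'],cv2.COLOR_RGB2BGR); a=cv2.resize(im[100:310,150:400],None,fx=1.6,fy=1.6)
f=cams.grab_frame('wrist'); b=cv2.resize(cv2.cvtColor(f['img'],cv2.COLOR_RGB2BGR),(400,300)); 
c=np.zeros((340,800,3),np.uint8); c[:336,:400]=a; c[:300,400:]=b; cv2.imwrite('pics/p2.png',c)
print(env.state()['ee_pos'],env.state()['time_s'])
E
```

```text
[385.65235685   4.58726652 228.12529529] 6.1
```

View pics/p2.png

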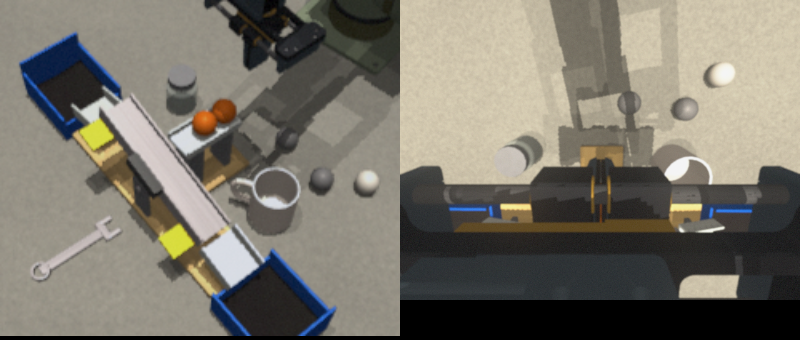

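{"fn": "arm_command", "kwargs": {"deltas": [[0,[-3,0,-30],0],[0,[-3,0,-60],0],[0,[-2,0,-74],0],[0,[0,0,-74],0],[0,[6,-1,-74],0],[0,[12,-2,-74],0],[0,[17,-3,-74],0],[0,[21,-4,-74],0],[0,[25,-5,-74],0],[0,[29,-6,-74],0],[0,[33,-6,-74],0],[0,[37,-7,-74],0],[0,[41,-8,-74],0],[0,[45,-9,-74],0],[0,[49,-10,-74],0],[0,[53,-10,-74],0],[0,[56,-11,-74],0],[0,[56,-11,-74],0]]}}

```text
time_s: 7.9
ee_pos: [440.7, -6.7, 154.0]
ee_rot: [12.5, 90.0, 1.5]
force: [0.1, 0.5, 0.1]
gripper_width: 0.5
```

```bash
cat > look.py <<'E'
from h import *
import sys
f=cams.grab_frame('scene'); im=cv2.cvtColor(f['img'],cv2.COLOR_RGB2BGR); cv2.imwrite('pics/'+sys.argv[1],cv2.resize(im[100:340,140:400],None,fx=2.4,fy=2.4,interpolation=cv2.INTER_CUBIC))
print(env.state()['ee_pos'],env.state()['time_s'])
E
python3 look.py p3.png
```

```text
[440.34441375  -6.63218616 153.95012569] 7.95
```

View pics/p3.png

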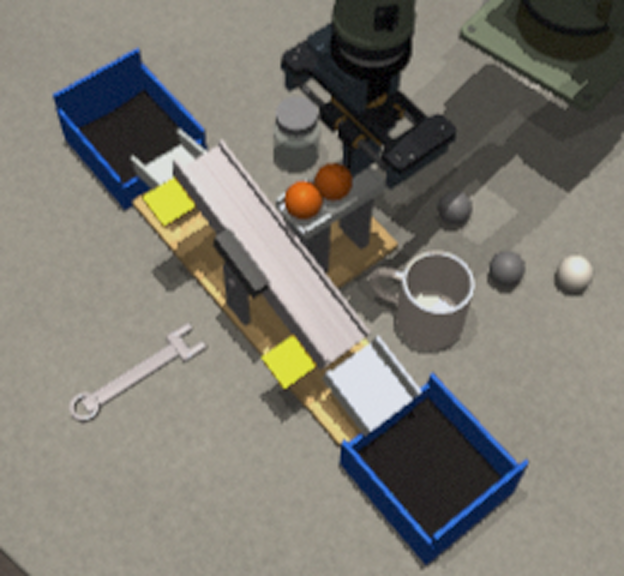

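{"fn": "arm_command", "kwargs": {"deltas": [[0,[4,-1,0],0],[0,[8,-2,0],0],[0,[12,-2,0],0],[0,[16,-3,0],0],[0,[20,-4,0],0],[0,[24,-5,0],0],[0,[28,-5,0],0],[0,[32,-6,0],0],[0,[36,-7,0],0],[0,[40,-8,0],0],[0,[44,-9,0],0],[0,[48,-9,0],0],[0,[52,-10,0],0],[0,[56,-11,0],0],[0,[60,-12,0],0],[0,[64,-12,0],0],[0,[68,-13,0],0],[0,[71,-14,0],0],[0,[71,-14,0],0],[0,[71,-14,0],0]]}}

```text
time_s: 9.95
ee_pos: [511.0, -20.6, 153.9]
ee_rot: [173.8, 90.0, 162.7]
force: [0.0, 0.5, 0.1]
gripper_width: 0.4
```

```bash
python3 look.py p4.png
```

```text
[510.96924676 -20.57274098 153.92815262] 10.0
```

View pics/p4.png

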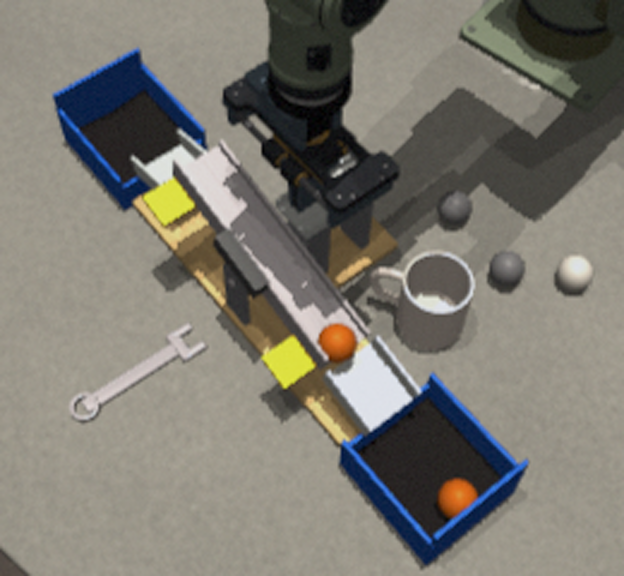

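Ball A is in the left tray (458,498) and ball B is rolling down the gate (338,342). I'll lift clear and wait.

{"fn": "arm_command", "kwargs": {"deltas": [[0,[-5,1,0],0],[0,[-12,2,15],0],[0,[-25,5,40],0],[0,[-50,10,70],0],[0,[-80,16,90],0],[0,[-100,20,100],0],[0,[-110,22,100],0],[0,[-110,22,100],0],[0,[-110,22,100],0],[0,[-110,22,100],0],[0,[-110,22,100],0],[0,[-110,22,100],0],[0,[-110,22,100],0],[0,[-110,22,100],0],[0,[-110,22,100],0],[0,[-110,22,100],0]]}}

```text
time_s: 11.6
ee_pos: [401.2, 1.4, 254.0]
ee_rot: [52.0, 90.0, 40.9]
force: [-0.2, 0.5, 0.1]
gripper_width: 0.6
```

```bash
python3 look.py p5.png
```

```text
[401.13203248   1.42408777 254.02610008] 11.65
```

View pics/p5.png

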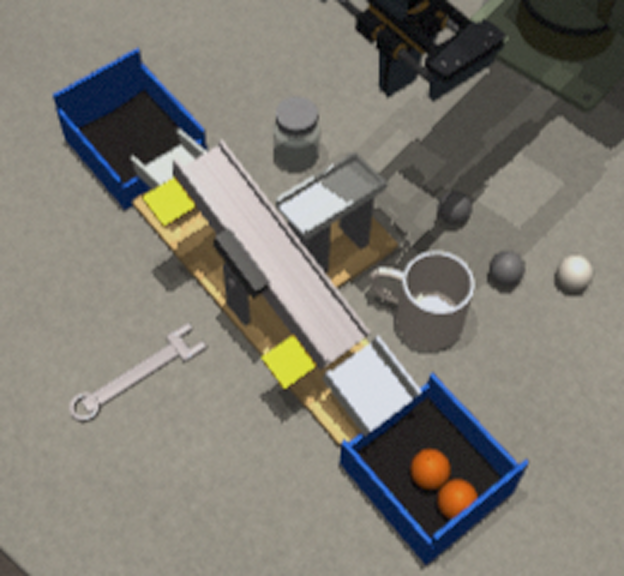

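```bash
python3 -c "
from workcell import env
print(env.job_done())"
```

```text
the job is handed in; nothing more can be done
None
```

I rocked the gate over and pushed both balls into the left tray, then handed the job in at about 11.7 s. No verdict is reported on hand-in.

- **Gate:** the left end was raised at the start. I pressed the left pad down with the closed fingertips. A picture afterwards showed the gate over at its other stop with both balls still waiting on the rail.
- **Balls:** I pushed the rear ball along the rail at about 40 mm/s, so the front ball went over the end first and the rear one followed.
- **Last picture:** both orange balls lie in the left tray, and the gate's left end is still down. The jar, mug, wrench and look-alike balls are where they were. The arm is clear and reads almost no force.
- **Not measured:** I judged the gate's final angle and the balls' resting places by eye, with no numeric check.

No check failed. The fitted feeder position matched the pictures to within about 1.5 pixels.

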